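# Set the lid rack's divider to the green mark

## Task

On the draining board, reset the lid rack to its green size mark: squeeze the divider's red release lever against the black grip beside it, keep it squeezed while you slide the divider along to the notch at the green tab on the rack, then let go so that the lever springs back out and latches there. Do not knock over or shove the glass measuring jug standing beside the rack.

Things in the scene. Friction and masses are not known exactly. Their poses are not given: they have to be found in the camera images.
- stop_grip (a point): Pinch point on the lid rack's divider, 100 mm up: middle of the SQUEEZED handle. x: away from robot, y: along the rack (slides +-84 mm from the middle notch, its start; drag under 2 N), z up. Handle: two upright plates 30 mm wide in y, tops 120 mm up; fixed black grip at x -12.5 to -0.5 mm; red lever at x 17.5 to 27.5 mm, squeezed 2.5 to 12.5. Centre jaws here, closing along x.
- release (a joint): Red lever's travel towards the black grip, m: 0 let go, 0.015 fully squeezed. Spring 4 N rising to 9 N; squeeze with 20 to 30 N. Its pawl stands 9 mm deep in one of five notches 36 mm apart on the rack's +x side: locked until squeezed past 9 mm. In a notch it has 6 mm play each way; let go up to 10 mm off centre it falls in. Keep fingertips above 75 mm: wire arch and tabs lie below.
- tab_green: Green tab, 14 x 18 x 16 mm, on the white comb along the rack's +x side; its notch is at the same place along the rack (y). Origin: middle of its underside, 48 mm above the worktop, 58 mm to +x of the line on which stop_grip slides; axes parallel to stop_grip's. Yellow, blue and black tabs mark the other notches, 36 and 72 mm either side of the middle one; the colours change places.
- jug: Clear glass measuring jug with red marks, a bystander, loose near the +y end of the rack (276 mm long, fixed): 125 mm tall, 96 mm across the rim, handle reaching 81 mm from its axis. Origin: middle of its underside, z up.

How it is judged (in metres and radians):
On the way, in this order (a step that is already met when the one before it is completed fails the run):
1. the red lever is squeezed in, clear of its notch, while the divider is still away from the green tab (value of joint release above 0.0095 m and not (y of stop_grip in the frame of tab_green between -0.02 and 0.02 m)), for 0.1 s.
2. the divider has come level with the green tab, the lever still squeezed (value of joint release above 0.0095 m and y of stop_grip in the frame of tab_green between -0.014 and 0.014 m), for 0.1 s.
At the end, for the whole second after the job is handed in: The lever has sprung back out into the notch (squeezed in by less than 3 mm) and the middle of the divider's grip is level with the green tab, within 12 mm along the rack (value of joint release below 0.003 m and y of stop_grip in the frame of tab_green between -0.012 and 0.012 m); the robot touches nothing.
It fails at once if the measuring jug is shoved more than 40 mm or tipped more than 30 degrees (distance of jug from where it was at the start of the episode above 0.04 m or angle between jug's own z axis and vertical above 0.52 rad).
It also fails if it takes over 35 s, if anything falls off the work surface, if the arm or the gripper's body presses on something with over 40 N, if the wrist force passes 120 N, or if a joint passes its speed limit or range.

## Robot

A 6-joint arm with a two-finger parallel gripper is mounted at the origin on the work surface. World frame = base frame: x ahead of the robot, y to its left, z up, the work surface at z = 0. Lengths are in mm, angles in rad, forces in N, time in s.
With the tool pointing down it reaches from about 275 to 1000 mm from the base axis. Payload 8.4 kg.
Tool frame: the origin (TCP) lies midway between the tips of the shut fingers; the grasp point (between the pads) lies 19 mm behind it; z points along the fingers, y is the line along which they close (so a half turn about z gives the same grasp; the last joint's range is limited). The gripper opens to 85 mm and grips with 20 to 120 N. Pads are 22 mm wide; open, the fingers measure 114 mm over their backs; the gripper's body (76 mm by 85 mm) begins 54 mm behind the grasp point. The pads swing forward as they close: fully open they stand 13 mm farther back than shut.
Start: joints at [-1.218, 0.353, 1.633, -0, 1.155, -0.002], TCP at [217.125, -586.075, 203.181] pointing down, gripper open.
Joint ranges: [-2.63, 2.63], [-0.92, 2.1], [0.06, 2.66], [-1.3, 4.44], [0, 2.69], [-3.02, 3.02]. Speed limits (rad/s): [2.22, 2.22, 2.79, 3.14, 3.14, 3.14].

## Interface

Orientations are given as [roll, pitch, yaw] about the fixed x, y, z axes, in that order (R = Rz(yaw) Ry(pitch) Rx(roll)).
In Python, from rig import r gives the robot as it stands.
- The arm moves only by the shell command python3 -m inch 'ROWS' [OPENING] [FORCE]. ROWS is JSON, a list that holds one entry, the list of rows, each a list of 6 numbers: the shift along the tool's x, y, z scaled (see below), then the turn, a rotation vector about the tool's x, y, z scaled (see below). In form: [[[tx, ty, tz, wx, wy, wz], ...]]. A call has 1 to 8 rows; each row is the pose to reach, as a shift and turn from the pose commanded when the call began, along the tool's axes at that moment, turning the shorter way round; what a row does not reach only later rows make up. The controller multiplies each number of a shift by 20 cm and each number of a turn by pi rad. A row lasts 1/12 s, in which the tool goes at most 41.7 mm and 7.16 degrees, less where a joint would pass 70% of its speed; a pose out of reach is approached as far as the arm can. A call with a number of a shift or a turn outside -1 to 1 is refused whole. A call with a gripper value outside its range is refused whole. OPENING is the gripper's target within -1 to 1 (fully open at 1, half-way at 0, shut at -1), set as the call begins (- or left out, the last holds). The fingers move at their own pace and stop on an object; FORCE is the grip in N (left out, the last holds). Time passes only in rows, so rows that repeat a pose let the fingers close. It gives the time, the measured TCP pose, the force, the opening and the grip force at its end, in the units of the state.
- r.sense(): the state, without advancing time (a new reading comes with each control period).
- r.grab_frame(name): name is "scene" or "top"; returns the picture (480x640x3 uint8, red, green, blue); there is no depth.
- r.camera_info(name): a dict with "K" (3x3 intrinsics, pixels), "distortion" ([k1, k2, p1, p2, k3] as OpenCV has them; the pictures are not rectified), "rvec" (rotation vector, rad) and "tvec" (3), from world to camera coordinates, as OpenCV has them. Camera axes: x right, y down, z forward; pixel columns grow to the right and rows downward; lengths in mm; the calibration is good to about 2 mm. A picture is of the moment at which its call begins. camera_info takes no time and is no camera call.
- r.sign_off(): hands the job in; it is judged then, once.
The state is a dict: "clock": time; "qpos": joint angles; "qvel": joint speeds; "joint_efforts": joint torques, N m; "eef_pos": TCP position; "tcp_rot": TCP orientation; "contact_force": force on the tool from outside, world axes, zero at the start; "wrist_torque": the same for the moment, N m; "opening": opening from 0.0 (shut) to 1.0 (fully open); "grasp_force": force on a finger pad.
Only numpy, scipy, OpenCV 4.12 (cv2) and the standard library are available. Lean on these libraries where they do the work, as an engineer would, in place of code of your own. Each camera call takes 0.05 s, during which the arm holds its last target. There are 200 camera calls.

## Working session

There is one attempt and no reset: what is moved stays moved. The work goes in short steps, Python scripts to look and compute and a shell command to move; the robot and the scene stay as the last step left them, time stands still between calls to the robot, and variables do not carry over. Pictures are saved under pics/ and viewed, at most 10 in all, crops included, and the job is handed in when it is done.

```bash
mkdir -p pics; ls; python3 - <<'E'
from rig import r
import cv2
for n in("scene","top"):
    cv2.imwrite(f"pics/{n}0.png",r.grab_frame(n)[:,:,::-1]); print(r.camera_info(n))
s=r.sense();print(s)
E
```

```text
pics
{'K': array([[510.44568505,   0.        , 315.84135525],
       [  0.        , 510.44568505, 245.84569484],
       [  0.        ,   0.        ,   1.        ]]), 'distortion': array([0.01405781, 0.        , 0.        , 0.        , 0.        ]), 'rvec': array([ 2.18127513,  1.22996413, -0.43282389]), 'tvec': array([-390.37328987, -285.87184227, 1004.81307064])}
{'K': array([[466.33831618,   0.        , 318.89083517],
       [  0.        , 466.33831618, 238.77941623],
       [  0.        ,   0.        ,   1.        ]]), 'distortion': array([-0.00610781,  0.        ,  0.        ,  0.        ,  0.        ]), 'rvec': array([ 2.12035586, -2.17969454,  0.13383178]), 'tvec': array([135.56720541, 586.07990133, 647.50272968])}
{'clock': 0.1, 'qpos': array([-1.21840013e+00,  3.53617944e-01,  1.63404775e+00, -2.24368935e-05,
        1.15524688e+00, -2.39614030e-03]), 'qvel': array([-0.00046553, -0.00210598, -0.00180839,  0.00017484,  0.00068099,
        0.00061099]), 'joint_efforts': array([ 7.35545345e-04, -6.06355762e+01, -3.42818749e+01, -8.59398006e-05,
        3.84074214e-03, -1.66570135e-05]), 'eef_pos': array([ 216.95313777, -585.62927544,  202.51754764]), 'tcp_rot': array([-3.14027269e+00,  1.73526502e-05,  3.54801423e-01]), 'contact_force': array([-0.05760584,  0.70839552,  0.50965971]), 'wrist_torque': array([ 0.04759209, -0.01486185, -0.03941628]), 'grasp_force': 0.0, 'opening': 0.9995841854603645}
```

View pics/scene0.png

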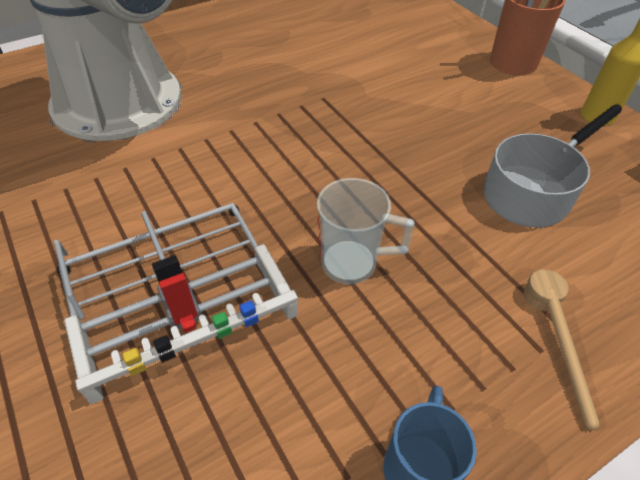

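View pics/top0.png

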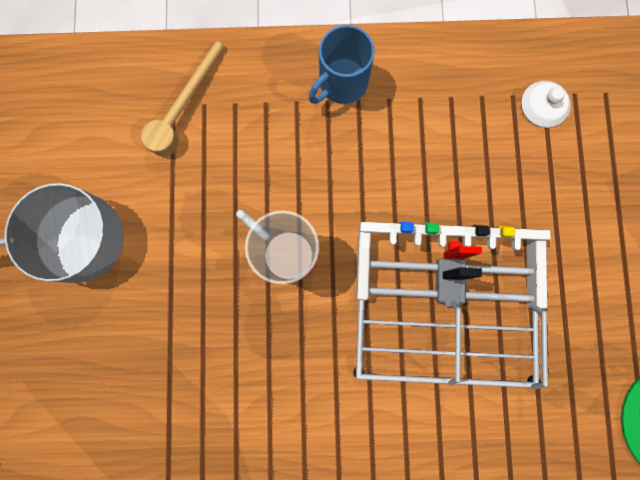

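The scene view shows the rack with tabs yellow (133,360), black (165,348), green (222,323) and blue (249,313), and the jug at (352,235). In the top view, the tabs are blue (407,228), green (432,229), black (482,231) and yellow (507,232), with the handle at about (462,262). Green is one notch towards +y, on the jug's side.

```bash
cat > h.py <<'E'
from rig import r
import cv2, numpy as np
def ray(n,uv):
    c=r.camera_info(n);R=cv2.Rodrigues(c["rvec"])[0]
    p=cv2.undistortPoints(np.float64(uv).reshape(-1,1,2),c["K"],c["distortion"])[0,0]
    return -R.T@c["tvec"],R.T@np.r_[p,1]
def atz(n,uv,z):
    o,d=ray(n,uv);return o+d*(z-o[2])/d[2]
def tri(a,b):
    o1,d1=ray("scene",a);o2,d2=ray("top",b)
    t=np.linalg.lstsq(np.c_[d1,-d2],o2-o1,rcond=None)[0]
    p,q=o1+d1*t[0],o2+d2*t[1];return (p+q)/2,np.linalg.norm(p-q)
E
python3 - <<'E'
from h import *
im={n:cv2.imread(f"pics/{n}0.png") for n in("scene","top")}
def cen(n,col,box):
    x0,y0,x1,y1=box;h=cv2.cvtColor(im[n][y0:y1,x0:x1],cv2.COLOR_BGR2HSV)
    lo,hi=dict(y=((22,150,120),(35,255,255)),g=((50,150,60),(75,255,255)),b=((105,150,80),(130,255,255)),k=((0,0,0),(180,255,50)))[col]
    m=cv2.inRange(h,lo,hi);ys,xs=np.nonzero(m)
    return np.array([xs.mean()+x0,ys.mean()+y0]),len(xs)
T={}
for c,bs,bt in(("y",(118,340,150,378),(495,222,520,242)),("k",(150,333,180,365),(472,222,494,238)),("g",(208,308,236,340),(420,220,444,240)),("b",(236,298,264,330),(398,218,418,238))):
    a,na=cen("scene",c,bs);b,nb=cen("top",c,bt);p,e=tri(a,b);T[c]=atz("top",b,62)
    print(c,a,na,b,nb,p.round(1),round(e,1),T[c].round(1))
d=T["b"]-T["y"];d/=np.linalg.norm(d);yaw=np.arctan2(-d[0],d[1]);print("yaw",yaw)
m=sum(T.values())/4;mid=m-58*np.array([np.cos(yaw),np.sin(yaw),0]);print("tabmid",m,"grip",mid)
v=[cv2.resize(im["top"][210:310,350:550],None,fx=4,fy=4,interpolation=cv2.INTER_CUBIC),cv2.resize(im["scene"][190:390,40:300],None,fx=3,fy=3)]
cv2.imwrite("pics/c1.png",v[0])
for uv in((318,250),(246,250),(282,212),(282,282),(238,213)): print("jug",atz("top",uv,125).round(0))
E
```

```text
y [133.24307692 360.36307692] 325 [507.05369128 230.97315436] 149 [ 591.7 -151.9   52.5] 1.0 [ 590.2 -148.6   62. ]
k [163.63573883 347.73883162] 291 [481.74590164 230.36885246] 122 [ 593.8 -116.    51.4] 0.9 [ 592.1 -112.7   62. ]
g [220.44  321.304] 125 [431.60683761 227.82905983] 117 [598.6 -43.5  55.9] 0.6 [597.8 -41.7  62. ]
b [248.588 312.58 ] 250 [406.4        226.63333333] 120 [602.2  -7.9  51.4] 0.1 [600.5  -6.   62. ]
yaw -0.07201598764809301
tabmid [595.15638515 -77.25518427  62.        ] grip [537.30672293 -73.08186652  62.        ]
jug [564. 120. 125.]
jug [566. 213. 125.]
jug [615. 166. 125.]
jug [524. 167. 125.]
jug [615. 223. 125.]
```

View pics/c1.png

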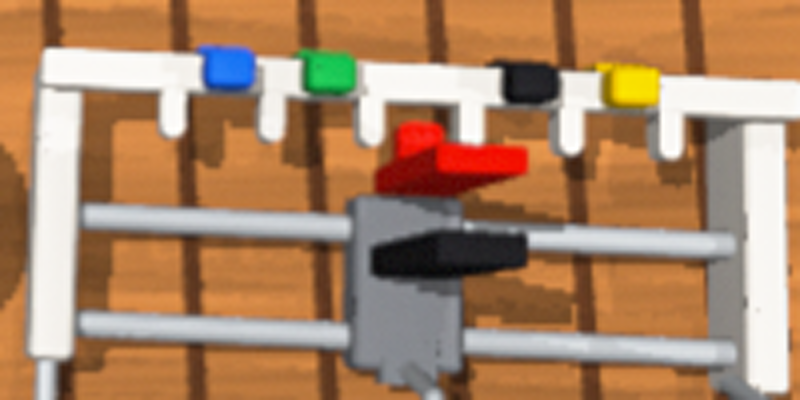

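The crop shows the tops of the plates. Black runs over crop x 437–527, y about 232–268, and red over crop x 437–527, y about 147–175. Next I'll check the grip point with these.

```bash
python3 - <<'E'
from h import *
for uv in((437,234),(527,232),(437,268),(527,268),(437,147),(527,147),(437,173),(527,173)): print(uv,atz("top",(350+uv[0]/4-.4,210+uv[1]/4-.4),120).round(1))
E
```

```text
(437, 234) [535.9 -59.7 120. ]
(527, 232) [535.7 -88.6 120. ]
(437, 268) [525. -59. 120.]
(527, 268) [524.2 -87.7 120. ]
(437, 147) [564.  -61.6 120. ]
(527, 147) [563.1 -90.6 120. ]
(437, 173) [555.5 -61.  120. ]
(527, 173) [554.7 -89.9 120. ]
```

```bash
cat >> h.py <<'E'
from scipy.spatial.transform import Rotation as Ro
def to(x,y,z,yaw=np.pi/2-.072):
    s=r.sense();R=Ro.from_euler("xyz",s["tcp_rot"])
    d=R.inv().apply(np.array([x,y,z])-s["eef_pos"])/200
    w=(R.inv()*Ro.from_euler("xyz",[np.pi,0,yaw])).as_rotvec()/np.pi
    print("need",d.round(4),w.round(4),"clock",s["clock"],"pos",s["eef_pos"].round(1),s["tcp_rot"].round(4),"op",s["opening"].round(3),"gf",s["grasp_force"],s["contact_force"].round(1))
E
python3 -m inch '[[[0.2,-0.15,0,0,0,-0.04],[0.4,-0.3,0,0,0,-0.08],[0.6,-0.46,0,0,0,-0.12],[0.8,-0.616,0,0,0,-0.16],[0.8,-0.616,0,0,0,-0.182],[0.8,-0.616,0,0,0,-0.182],[0.8,-0.616,0,0,0,-0.182]]]' 1 25
python3 -c "
from h import *
to(537,-74.5,190)"
```

```text
clock: 0.68
eef_pos: [325.1, -413.4, 203.1]
tcp_rot: [-3.141, -0.0, 0.929]
contact_force: [-0.5, -0.9, 0.3]
opening: 1.003
grasp_force: 0.0Traceback (most recent call last):
  File "<string>", line 3, in <module>
    to(537,-74.5,190)
    ~~^^^^^^^^^^^^^^^
  File "h.py", line 18, in to
    print("need",d.round(4),w.round(4),"clock",s["clock"],"pos",s["eef_pos"].round(1),s["tcp_rot"].round(4),"op",s["opening"].round(3),"gf",s["grasp_force"],s["contact_force"].round(1))
                                                                                                                 ^^^^^^^^^^^^^^^^^^
AttributeError: 'float' object has no attribute 'round'
```

```bash
sed -i 's/s\["opening"\].round(3)/round(s["opening"],3)/' h.py
python3 -c "
from h import *
to(537,-74.5,190)"
```

```text
need [ 1.9917 -0.1652  0.0658] [-1.000e-04 -0.000e+00 -1.812e-01] clock 0.6833 pos [ 325.1 -413.4  203.1] [-3.1413e+00 -1.0000e-04  9.2940e-01] op 1.003 gf 0.0 [-0.5 -0.9  0.3]
```

```bash

python3 -m inch '[[[0.2,-0.02,0,0,0,-0.03],[0.4,-0.03,0,0,0,-0.06],[0.6,-0.05,0,0,0,-0.09],[0.8,-0.07,0,0,0,-0.12],[1,-0.083,0,0,0,-0.15],[1,-0.083,0,0,0,-0.181],[1,-0.083,0,0,0,-0.181],[1,-0.083,0,0,0,-0.181]]]'
python3 -c "
from h import *
to(537,-74.5,190)"
```

```text
clock: 1.35
eef_pos: [431.1, -245.9, 203.0]
tcp_rot: [-3.141, 0.0, 1.492]
contact_force: [0.1, -0.8, 0.3]
opening: 0.998
grasp_force: 0.0
need [0.8959 0.4605 0.0646] [-0.0001  0.0001 -0.0022] clock 1.35 pos [ 431.1 -245.9  203. ] [-3.1412e+00  5.0000e-04  1.4920e+00] op 0.998 gf 0.0 [ 0.1 -0.8  0.3]
```

```bash

python3 -m inch '[[[0.18,0.09,0,0,0,0],[0.36,0.18,0,0,0,0],[0.54,0.28,0.02,0,0,0],[0.72,0.37,0.04,0,0,-0.002],[0.896,0.46,0.06,0,0,-0.002],[0.896,0.46,0.065,0,0,-0.002],[0.896,0.46,0.065,0,0,-0.002],[0.896,0.46,0.065,0,0,-0.002]]]'
python3 -c "
from h import *
to(537,-74.5,81)
cv2.imwrite('pics/s2.png',r.grab_frame('scene')[:,:,::-1])"
```

```text
clock: 2.02
eef_pos: [536.0, -74.9, 189.8]
tcp_rot: [-3.141, 0.001, 1.498]
contact_force: [0.2, -0.4, -0.3]
opening: 0.998
grasp_force: 0.0
need [0.0028 0.0056 0.5442] [-0.0003  0.0002 -0.0002] clock 2.0167 pos [536.  -74.9 189.8] [-3.1406e+00  6.0000e-04  1.4982e+00] op 0.998 gf 0.0 [ 0.2 -0.4 -0.3]
```

View pics/s2.png

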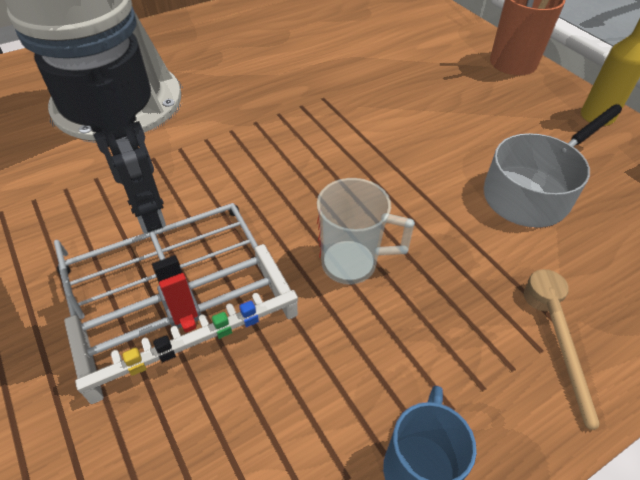

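The gripper hangs above the handle, with its front fingertip at about (150,225). I'll check that by projection.

```bash
python3 - <<'E'
from h import *
c=r.camera_info("scene")
print(cv2.projectPoints(np.float64([[579,-78,203],[494,-72,203],[537,-74.5,120]]),c["rvec"],c["tvec"],c["K"],c["distortion"])[0].reshape(-1,2))
E
python3 -m inch '[[[0.003,0.005,0.1,0,0,0],[0.003,0.005,0.2,0,0,0],[0.003,0.005,0.3,0,0,0],[0.003,0.005,0.3,0,0,0]]]'
python3 -c "
from h import *
to(537,-74.5,81)
cv2.imwrite('pics/t3.png',cv2.resize(r.grab_frame('scene')[100:400,20:420,::-1],None,fx=2,fy=2))"
```

```text
[[160.36915845 245.32033915]
 [137.83472061 191.52085241]
 [166.69701585 265.54146123]]
clock: 2.4
eef_pos: [534.5, -74.5, 127.2]
tcp_rot: [-3.136, -0.0, 1.498]
contact_force: [-1.8, 0.6, -0.5]
opening: 1.002
grasp_force: 0.0
need [0.0007 0.0137 0.2309] [-0.0017 -0.     -0.0003] clock 2.4 pos [534.5 -74.5 127.2] [-3.1363e+00 -1.0000e-04  1.4977e+00] op 1.002 gf 0.0 [-1.8  0.6 -0.5]
```

View pics/t3.png

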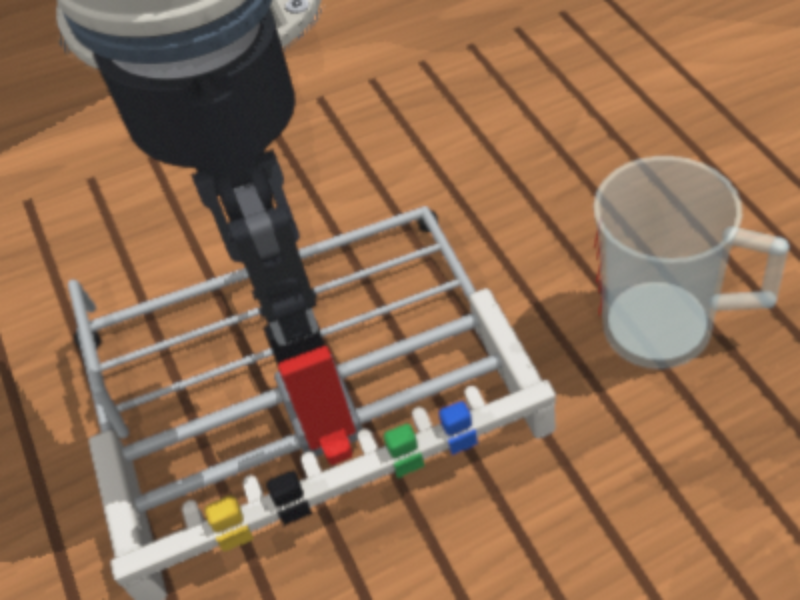

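The crop shows the front fingertip at about crop (295,340), higher than I projected for open jaws. I'll check the jaws from the top camera.

```bash
python3 -c "
from h import *
to(537,-74.5,81)
cv2.imwrite('pics/t4.png',cv2.resize(r.grab_frame('top')[150:350,330:580,::-1],None,fx=3,fy=3))
f=r.grab_frame('scene')[210:310,120:220,::-1]
cv2.imwrite('pics/t5.png',cv2.resize(f,None,fx=6,fy=6,interpolation=2))
c=r.camera_info('scene');s=r.sense();print(s['opening'])
p=np.float64([[577,-77.5,127+h] for h in (0,13,26,40)]+[[492,-71,127+h] for h in (0,13,26,40)])
print(cv2.projectPoints(p,c['rvec'],c['tvec'],c['K'],c['distortion'])[0].reshape(-1,2))
"
```

```text
need [-0.0003  0.0083  0.2398] [-0.0012 -0.     -0.0002] clock 2.45 pos [535.5 -74.3 129. ] [-3.1379 -0.      1.4982] op 1.003 gf 0.0 [-0.4  0.6 -0.1]
0.9981058150986715
[[175.76476774 287.36542991]
 [173.32652597 280.56176316]
 [170.79821355 273.50932676]
 [167.9687897  265.62006562]
 [154.67488495 235.39644042]
 [152.07312576 228.26939574]
 [149.38250011 220.90171359]
 [146.38013682 212.6837569 ]]
```

View pics/t4.png

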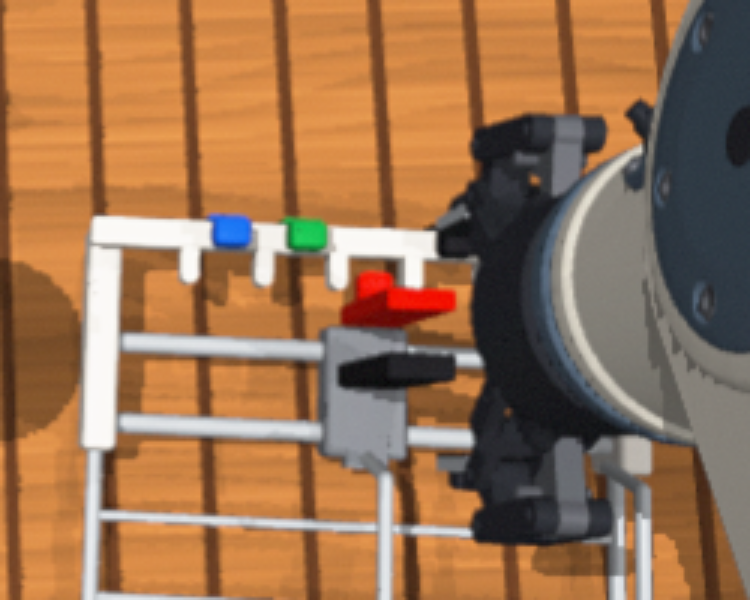

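View pics/t5.png

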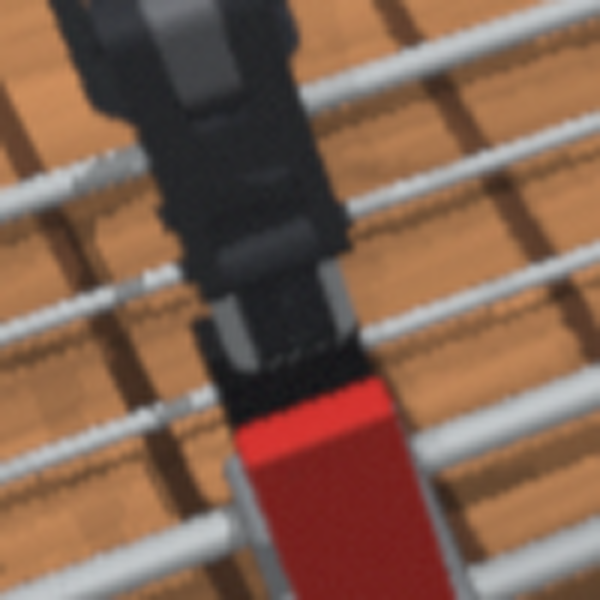

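The top view shows the jaws wide open along the rack's x, with tips at about crop (460,235) and (455,470), centred on the handle. In the close-up the fingertip is clear in front of the red lever and blends into the black grip behind it. Next I go down and squeeze.

```bash

python3 -m inch '[[[0,0.005,0.08,0,0,0],[0,0.005,0.16,0,0,0],[0,0.005,0.23,0,0,0],[0,0.005,0.23,0,0,0],[0,0.005,0.23,0,0,0]]]'
python3 -c "
from h import *
to(537,-74.5,81)"
```

```text
clock: 2.97
eef_pos: [538.8, -73.3, 85.1]
tcp_rot: [3.141, 0.0, 1.501]
contact_force: [-0.5, 0.5, 0.2]
opening: 1.005
grasp_force: 0.0
need [-0.0066 -0.0087  0.0205] [0.0001 0.     0.0006] clock 2.9667 pos [538.8 -73.3  85.1] [3.1411e+00 1.0000e-04 1.5008e+00] op 1.005 gf 0.0 [-0.5  0.5  0.2]
```

```bash

python3 -m inch '[[[-0.004,-0.007,0.015,0,0,0],[-0.004,-0.007,0.015,0,0,0],[-0.004,-0.007,0.015,0,0,0],[-0.004,-0.007,0.015,0,0,0]]]'
python3 -m inch '[[[0,0,0,0,0,0],[0,0,0,0,0,0],[0,0,0,0,0,0],[0,0,0,0,0,0],[0,0,0,0,0,0],[0,0,0,0,0,0],[0,0,0,0,0,0],[0,0,0,0,0,0]]]' -1 25
python3 -c "
from h import *
to(537,-74.5,81)"
```

```text
clock: 3.3
eef_pos: [537.5, -73.7, 81.9]
tcp_rot: [3.14, 0.0, 1.501]
contact_force: [-0.3, 0.0, -0.9]
opening: 1.001
grasp_force: 0.0
clock: 3.97
eef_pos: [536.5, -73.6, 82.2]
tcp_rot: [-3.141, 0.0, 1.501]
contact_force: [-5.5, 0.1, 15.7]
opening: 0.269
grasp_force: 25.7
need [-0.0044  0.0028  0.0059] [-0.0003  0.      0.0008] clock 3.9667 pos [536.5 -73.6  82.2] [-3.1405  0.      1.5014] op 0.269 gf 25.665791630744934 [-5.5  0.1 15.7]
```

```bash

python3 -m inch '[[[0.03,0,0,0,0,0],[0.06,0,0,0,0,0],[0.09,0,0,0,0,0],[0.12,0,0,0,0,0],[0.15,0,0,0,0,0],[0.18,0,0,0,0,0],[0.18,0,0,0,0,0],[0.18,0,0,0,0,0]]]'
python3 -m inch '[[[0,0,0,0,0,0],[0,0,0,0,0,0],[0,0,0,0,0,0]]]'
python3 -c "
from h import *
to(539.6,-38.6,81)
cv2.imwrite('pics/s6.png',cv2.resize(r.grab_frame('scene')[200:400,60:320,::-1],None,fx=3,fy=3))"
```

```text
clock: 4.63
eef_pos: [539.2, -37.2, 82.1]
tcp_rot: [-3.141, -0.0, 1.502]
contact_force: [-5.0, 1.5, 13.1]
opening: 0.272
grasp_force: 25.4
clock: 4.88
eef_pos: [539.2, -37.4, 82.2]
tcp_rot: [-3.141, -0.0, 1.501]
contact_force: [-5.7, 1.3, 14.1]
opening: 0.271
grasp_force: 25.4
need [-0.0059  0.0025  0.0059] [-0.0002 -0.0001  0.0008] clock 4.8833 pos [539.2 -37.4  82.2] [-3.1409e+00 -3.0000e-04  1.5014e+00] op 0.271 gf 25.407370626926422 [-5.7  1.3 14.1]
```

View pics/s6.png

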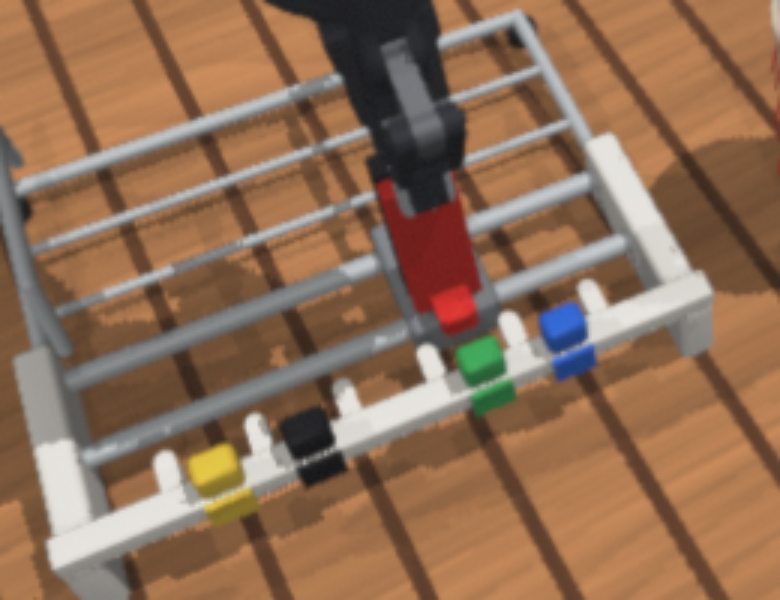

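The pawl at crop (455,310) is lined up with the gap between the teeth at (430,365) and (512,330), opposite the green tab at (480,362). It is squeezed in and level, so I let go and retreat.

```bash

python3 -m inch '[[[0,0,0,0,0,0],[0,0,0,0,0,0],[0,0,0,0,0,0],[0,0,0,0,0,0],[0,0,0,0,0,0],[0,0,0,0,0,0],[0,0,0,0,0,0],[0,0,0,0,0,0]]]' 1
python3 -m inch '[[[0,0,-0.1,0,0,0],[0,0,-0.2,0,0,0],[0,0,-0.35,0,0,0],[0,0,-0.5,0,0,0],[-0.2,0,-0.6,0,0,0],[-0.4,0,-0.6,0,0,0],[-0.6,0,-0.6,0,0,0],[-0.6,0,-0.6,0,0,0]]]'
python3 -m inch '[[[0,0,0,0,0,0],[0,0,0,0,0,0],[0,0,0,0,0,0],[0,0,0,0,0,0]]]'
python3 -c "
from h import *
a=r.grab_frame('scene')[200:400,60:320,::-1];b=r.grab_frame('top')[200:310,340:550,::-1]
cv2.imwrite('pics/f7.png',np.vstack([cv2.resize(a,(390,300)),cv2.resize(b,(390,204))]))"
```

```text
clock: 5.6
eef_pos: [539.3, -37.6, 81.1]
tcp_rot: [-3.141, -0.0, 1.502]
contact_force: [0.2, 1.1, -0.0]
opening: 0.995
grasp_force: 0.0
clock: 6.27
eef_pos: [531.0, -163.3, 202.0]
tcp_rot: [3.14, 0.003, 1.499]
contact_force: [-0.4, 0.8, 0.9]
opening: 0.999
grasp_force: 0.0
clock: 6.6
eef_pos: [531.2, -156.2, 201.0]
tcp_rot: [-3.141, -0.0, 1.503]
contact_force: [-1.2, -0.2, 0.9]
opening: 0.999
grasp_force: 0.0
```

View pics/f7.png

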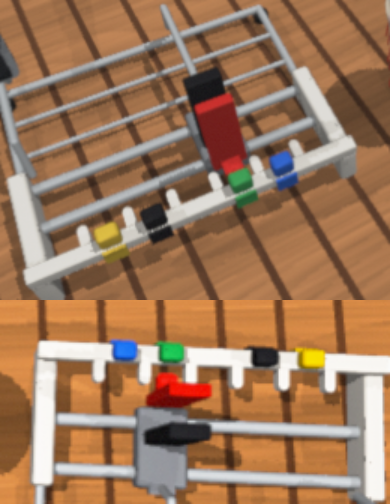

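The lever has sprung back out, and its pawl sits between the teeth at the green tab: (235,165) in the scene half and (167,380) in the top half. The gripper is clear of everything.

```bash
python3 -c "
from rig import r
print(r.sign_off())"
```

```text
the job is handed in; nothing more can be done
None
```

The divider is latched at the green notch with its lever sprung out; the gripper stayed clear of the jug, and I handed the job in at about 6.7 s (no verdict was returned).

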